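# Lock the dish carrier on the microscope stage

### The arm

A 6-joint arm with a two-finger parallel gripper is mounted at the origin on the work surface. World frame = base frame: x ahead of the robot, y to its left, z up, the work surface at z = 0. Lengths are in mm, angles in rad, forces in N, time in s.
With the tool pointing down it reaches from about 275 to 750 mm from the base axis. Payload 10.2 kg.
Tool frame: the origin (TCP) lies at the very end of the fingers, on their centre line; the grasp point (between the pads) lies 19 mm behind it (ctrl.grip_depth is the distance from the TCP to the grasp point, in mm); z points along the fingers, x is the direction in which the jaws open and shut, and the axes are right-handed (so a half turn about z gives the same grasp; the last joint's range is limited). The gripper opens to 85 mm and grips with 20 to 120 N. Pads are 22 mm wide; open, the fingers measure 114 mm over their backs; the gripper's body (76 mm by 85 mm) begins 54 mm behind the grasp point. The pads swing forward as they close: fully open they stand 13 mm farther back than shut.
Start: joints at [-1.358, 0.313, 1.498, -0, 1.331, -0.223], TCP at [221.61, -475.941, 231.294] pointing down, gripper open.
Joint ranges: [-2.94, 2.94], [-0.97, 2.17], [0.19, 2.56], [-1.23, 4.37], [0.02, 3.11], [-2.88, 2.88]. Speed limits (rad/s): [2.39, 2.39, 3.01, 3.14, 3.14, 3.14].

### API

Orientations are given as a unit quaternion [w, x, y, z].
In Python, from rig import ctrl gives the robot as it stands.
- The arm moves only by the tool play_rows, never from a script. Its argument "motion" is a list of rows, each a list of 2 entries, a list of its own where there are three numbers: the shift along the tool's x, y, z in mm, then the turn, a rotation vector about the tool's x, y, z in degrees. A call has 1 to 20 rows; each row shifts and turns the commanded pose from where the row before left it, along the tool's axes as they then stand; what a row does not reach is not made up. A row lasts 1/12 s, in which the tool goes at most 41.7 mm and 7.16 degrees, less where a joint would pass 70% of its speed; a pose out of reach is approached as far as the arm can. A call with a gripper value outside its range is refused whole. "fingers" is the finger opening in mm, from 0 to 85.4, set as the call begins (left out, the last holds). The fingers move at their own pace and stop on an object; "squeeze" is the grip in N (left out, the last holds). Time passes only in rows, so rows that do not move let the fingers close. It gives the time, the measured TCP pose, the force and the opening at its end, in the units of the state.
- ctrl.sense(): the state, without advancing time (a new reading comes with each control period).
- ctrl.capture(name): name is "scene" or "top" or "wrist"; returns the picture (400x640x3 uint8, red, green, blue); there is no depth.
- ctrl.get_calibration(name): a dict with "K" (3x3 intrinsics, pixels), "k1" (the pictures are not rectified: a ray, as slopes to the right and down, at radius r is drawn at 1 + k1 r^2 times it, then the intrinsics apply), "R" (3x3) and "t" (3): a world point X has camera coordinates R X + t; the wrist camera has in their place "tool_from_camera" (4x4, takes a point from camera to tool coordinates, whose origin is the TCP and whose axes are the tool frame's). Camera axes: x right, y down, z forward; pixel columns grow to the right and rows downward; lengths in mm; the calibration is good to about 2 mm. A picture is of the moment at which its call begins: read the wrist's pose just before it. get_calibration takes no time and is no camera call.
- ctrl.finish_job(): hands the job in, once; it reports no verdict.
Trained networks look in the newest picture that a camera, given by its name, has taken for a name from the list of things; names that differ only in an ending like _2 or _b are one class to them, and where a whole thing is asked for, a point or a joint stands for the part that bears it (a point fixed in the world has none). Each returns a list of dicts, best first, with "p" (0 to 1); they miss things now and then, are a little off and sometimes report something else, mostly with a low value. They report only what shows in the picture. A call takes as long as a camera call. They do not tell look-alikes from the thing itself.
- ctrl.spot_in(camera, name): "position" ([column, row] as shares, 0 to 1, of the picture: columns of its width, rows of its height, amid what is visible of it).
The state is a dict: "time_s": time; "joints": joint angles; "dq": joint speeds; "tau": joint torques, N m; "eef_pos": TCP position; "ee_rot": TCP orientation; "force": force on the tool from outside, world axes, zero at the start; "wrist_torque": the same for the moment, N m; "grip_width": opening from 0.0 (shut) to 1.0 (fully open).
Only numpy, scipy, OpenCV 4.12 (cv2) and the standard library are available. Lean on these libraries where they do the work, as an engineer would, in place of code of your own. Each camera call takes 0.05 s, during which the arm holds its last target. There are 200 camera calls.

### The job

Slide the dish carrier along its channel on the white stage until it is fully home against the end bar, and only then clamp it: pull the black bar knob up against its spring, turn it anticlockwise (seen from above) until its arm gently meets the upright end wall of the second notch, and let it snap down into that notch. Go gently: do not strain the knob against the top of its travel or against that wall, nor ram the carrier into the bar, and leave the other things on the bench alone.

Things in the scene. Friction and masses are not known exactly. Their poses are not given: they have to be found in the camera images.
- home (a point): Point on the top face of the stage, 20 mm above the bench, where the middle of the carrier's underside must come to lie. The stage is a white fixed plate 230 x 290 x 20 mm, turned about the vertical; this point has its axes: x runs along the channel towards the aluminium end bar (the way the carrier is pushed), y to the left towards the knob, z up. The channel is bounded by two aluminium rails 8 mm high and 111 mm apart.
- carrier: Loose aluminium plate 108 x 108 x 8 mm, about 0.2 to 0.4 kg, with a clear 55 mm dish fixed on top and an upright push tab at its near edge. It lies in the channel, 20 to 45 mm short of home. Origin at the middle of its underside; x along the channel towards the end bar, z up.
- tab (a point): Centre of the carrier's upright push tab: 10 mm thick along x, 40 mm wide, 34 mm tall (from 8 to 42 mm above the stage's top face). Push on its near (-x) face; the plate reaches 2 mm farther back than that face.
- grip (a point): Centre of the black bar knob, 79 mm above the bench at rest, at the turning axis (which is vertical). Bar 44 mm long, 14 mm wide, 26 mm tall. Site axes turn with the knob: x along the bar, in the direction in which the steel clip arm points, y across the bar's flat sides, z up. The axis lies 10 mm behind (-x) and 97 mm to the left (+y) of home.
- clip: The bar knob with its 16 mm shaft and steel clip arm, one rigid piece. Origin on the turning axis at bench height (79 mm under grip), same axes. The arm is 6 mm wide, 36 to 46 mm above the bench at rest, and reaches along x to 58 mm from the axis, where its 12 mm toe goes down to 30.5 mm above the bench; turned to the second notch, the toe lies 2.5 mm above the carrier's left edge.
- lift (a joint): Height of the knob above its rest, m: 0 down in a notch. The arm clears the notches from 7 mm up; at 10 mm it meets a hard top stop. The spring pulls down with 6 N at rest and 9 N at 10 mm. An arm resting between the notches reads 7 mm.
- turn (a joint): Turn of the knob from its rest notch, rad, growing anticlockwise from above; 0 at the start. The second notch differs from one stage to the next: the arm meets its end wall somewhere from 0.95 to 1.45 rad. The wall is too tall to pass over, about 25 mm from the axis. With the arm within about 0.07 rad before the wall it drops in; farther back it lands on the steel between the notches and stays up.
- collar: Fixed steel collar round the shaft, with the rest notch, the knob's top stop and, 21 to 30 mm from the axis, a clamped block with the second notch and the end wall (top 54 mm above the bench), set differently on each stage. Origin on the axis at bench height; x points along the rest notch.
- dish_lid: Spare flat dish lid, 52 mm across, 7 mm high, lying on the right margin of the stage. Leave it. Origin under its centre.
- vial: Small glass vial, 22 mm across, 42 mm tall, standing at the far left corner of the stage. Leave it. Origin under its centre.
- reagent: Brown bottle, 60 mm across, 110 mm tall, on the bench to the left. Leave it. Origin under its centre.
- dish_stack: Stack of three 90 mm dishes, 41 mm tall, on the bench to the right. Leave it. Origin under its centre.
- timer: Grey keypad timer, 90 x 70 x 22 mm, on the bench to the right. Leave it. Origin under its centre.
- beaker: Small glass beaker, 68 mm across, 80 mm tall, on the bench to the left. Leave it. Origin under its centre.
- marker: White marker pen with a blue cap, 110 mm long, lying on the bench to the left. Leave it. Origin under its middle.
Not all that is in view belongs to the job. Leave any brown or yellow look-alike of the carrier alone.

How it is judged (in metres and radians):
On the way, in this order (a step that is already met when the one before it is completed fails the run):
1. the carrier is pushed fully home while the knob is still down in its rest notch (x of carrier in the frame of home above -0.002 m and value of joint lift below 0.003 m and value of joint turn below 0.2 rad), for 0.2 s.
2. the knob is pulled up clear of its rest notch (value of joint lift above 0.007 m), for 0.1 s.
3. the knob has snapped down into the second notch (value of joint turn above 0.75 rad and value of joint lift below 0.0015 m), for 0.2 s.
At the end, for the whole second after the job is handed in: The carrier lies flat in its channel within 3 mm of home and at rest, and the knob is down (within 1.5 mm) in the second notch, released (all of step 3 and x of carrier in the frame of home above -0.003 m and angle between carrier's own z axis and vertical below 0.05 rad and linear speed of carrier below 0.01 m/s); the robot touches nothing.
It fails at once if the knob is strained against its top stop or its arm against the notch wall with more than 25 N (contact force between clip and collar above 25 N).
It fails at once if the carrier is pushed with more than 45 N (contact force between the fingers and carrier above 45 N).
It fails at once if a bystander is shifted by more than 30 mm (distance of any of dish_lid, vial, reagent, dish_stack, timer, beaker, marker from where it was at the start of the episode above 0.03 m).
It also fails if it takes over 72 s, if anything falls off the work surface, if the arm or the gripper's body presses on something with over 40 N, if the wrist force passes 120 N, or if a joint passes its speed limit or range.

## Working session

There is one attempt and no reset: what is moved stays moved. The work goes in short steps, Python scripts to look and compute and a tool call to move; the robot and the scene stay as the last step left them, time stands still between calls to the robot, and variables do not carry over. Pictures are saved under pics/ and viewed, about 8 in all and at most 12, crops included, and the job is handed in when it is done.

Besides the shell and the picture viewer there is one more tool, called after ">>>" as name(argument=value, ...), one argument or row to a line, values as JSON. play_rows: Moves the arm, as the interface text tells. Its arguments: {"type":"object","properties":{"motion":{"type":"array"},"fingers":{"type":"number"},"squeeze":{"type":"number"}},"required":["motion"]}

```bash
mkdir -p pics; cat > h.py <<'E'
import numpy as np, cv2
from rig import ctrl
def save(cam,n):
    im=ctrl.capture(cam); cv2.imwrite(f'pics/{n}.png',cv2.cvtColor(im,cv2.COLOR_RGB2BGR)); return im
def pose():
    s=ctrl.sense(); w,x,y,z=s['ee_rot']
    from scipy.spatial.transform import Rotation as R
    return R.from_quat([x,y,z,w]).as_matrix(),np.array(s['eef_pos'])
def ray(cam,px,P=None):
    c=ctrl.get_calibration(cam);K=np.array(c['K'],float);k=float(c['k1'])
    p=cv2.undistortPoints(np.array([[px]],float),K,np.array([k,0,0,0,0.]))[0,0]
    d=np.array([p[0],p[1],1.])
    if cam=='wrist':
        R0,t0=P; T=np.array(c['tool_from_camera']); return R0@T[:3,3]+t0, R0@T[:3,:3]@d
    R=np.array(c['R']);t=np.array(c['t']); return -R.T@t, R.T@d
def at(cam,px,z,P=None):
    o,d=ray(cam,px,P); return o+d*(z-o[2])/d[2]
def proj(cam,X,P=None):
    c=ctrl.get_calibration(cam);K=np.array(c['K'],float);k=float(c['k1'])
    X=np.atleast_2d(np.array(X,float))
    if cam=='wrist':
        T=np.array(c['tool_from_camera']);R0,t0=P
        Y=((X-t0)@R0-T[:3,3])@T[:3,:3]
    else: Y=X@np.array(c['R']).T+np.array(c['t'])
    return cv2.projectPoints(Y.reshape(-1,1,3),np.zeros(3),np.zeros(3),K,np.array([k,0,0,0,0.]))[0][:,0]
E
python3 - <<'E'
from h import *
print(ctrl.sense())
z={'carrier':28,'tab':62,'grip':92,'clip':60,'collar':50,'dish_lid':27,'vial':40,'home':20,'reagent':110,'beaker':80}
for cam in('scene','top'):
    save(cam,cam+'0')
    for n in z:
        for r in ctrl.spot_in(cam,n)[:3]:
            px=[r['position'][0]*640,r['position'][1]*400]
            print(cam,n,round(r['p'],2),np.round(px,1),at(cam,px,z[n]).round(0))
a=cv2.imread('pics/scene0.png');b=cv2.imread('pics/top0.png')
cv2.imwrite('pics/both.png',cv2.resize(np.vstack([a,b]),(480,600),interpolation=cv2.INTER_AREA))
E
```

```text
{'time_s': 0.0, 'joints': array([-1.35841986e+00,  3.13410647e-01,  1.49845273e+00,  4.98359599e-06,
        1.33099971e+00, -2.23390590e-01]), 'dq': array([-0.00088354, -0.00015295, -0.00045468, -0.00089555, -0.00163013,
       -0.00038444]), 'tau': array([ 2.07819205e-03, -4.12258565e+01, -2.59740615e+01, -9.30058036e-05,
        4.13689879e-03, -4.81699067e-05]), 'eef_pos': array([ 221.54320011, -475.67511583,  230.74932291]), 'ee_rot': array([-4.53337531e-04,  8.43239068e-01, -5.37538344e-01, -4.44967837e-04]), 'force': array([ 0.69076605, -0.4066614 , -0.08367951]), 'wrist_torque': array([-0.04681799,  0.02248242, -0.02052347]), 'grip_width': 0.997355850049195}
scene carrier 0.94 [213.8 225.7] [ 402. -246.   28.]
scene carrier 0.81 [305.4 239.5] [596. -86.  28.]
scene carrier 0.76 [281.9 180.6] [380.  -2.  28.]
scene tab 0.87 [213.  222.8] [ 421. -251.   62.]
scene tab 0.84 [309.6 234.5] [611. -83.  62.]
scene tab 0.78 [280.3 183.5] [416. -31.  62.]
scene grip 0.87 [344.8 219. ] [647.   1.  92.]
scene grip 0.73 [205.2 322.9] [ 665. -401.   92.]
scene grip 0.47 [308.2 235.3] [ 62
[... 408 characters left out ...]

top carrier 0.68 [356.1 184.7] [591. -83.  28.]
top carrier 0.65 [320.2 276.8] [364.  -1.  28.]
top tab 0.96 [348.8 183.3] [588. -63.  62.]
top tab 0.65 [315.5 277.6] [363.  10.  62.]
top tab 0.65 [412.9 275.3] [ 373. -219.   62.]
top grip 0.63 [393.3 187.1] [ 577. -166.   92.]
top grip 0.62 [317.8 164. ] [627.  12.  92.]
top clip 0.74 [315.4 163.3] [635.  18.  60.]
top collar 0.56 [324.1 165.8] [632.  -3.  50.]
top dish_lid 0.77 [391.8 187.1] [ 588. -172.   27.]
top vial 0.52 [312.  126.5] [733.  30.  40.]
top home 0.73 [345.3 158.8] [658. -56.  20.]
top reagent 0.65 [160.3 190. ] [552. 375. 110.]
top beaker 0.72 [312.6 161.5] [635.  25.  80.]
top beaker 0.66 [192.7 136.2] [691. 316.  80.]
```

View pics/top0.png

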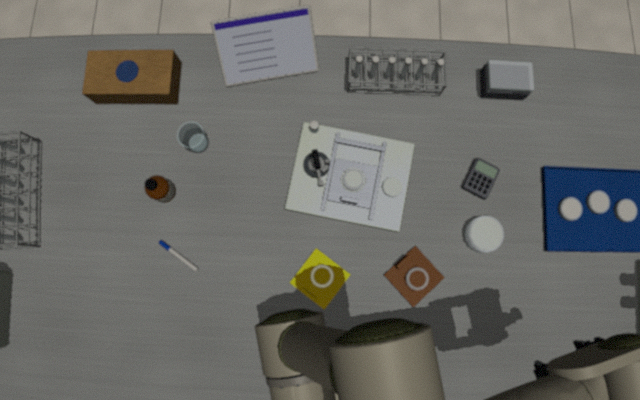

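View pics/scene0.png

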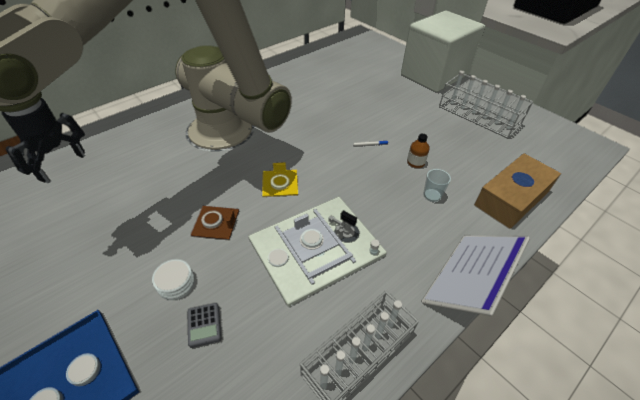

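The aluminium carrier on the white stage is at top (352,182). The yellow (320,277) and brown (414,276) ones are look-alikes lying on the bench. I'll confirm in an enlarged crop and measure the stage.

```bash
python3 - <<'E'
from h import *
a=cv2.imread('pics/top0.png')[115:235,280:420];b=cv2.imread('pics/scene0.png')[190:310,240:400]
a=cv2.resize(a,None,fx=4.8,fy=4.8,interpolation=cv2.INTER_CUBIC)
cv2.imwrite('pics/crop.png',a)
# stage outline by brightness in top
g=cv2.cvtColor(cv2.imread('pics/top0.png'),cv2.COLOR_BGR2GRAY)
m=(g>150).astype(np.uint8); m=cv2.morphologyEx(m,cv2.MORPH_CLOSE,np.ones((9,9)))
n,l,s,c=cv2.connectedComponentsWithStats(m)
i=l[215,370]; print(i,s[i])
cs,_=cv2.findContours((l==i).astype(np.uint8),0,2); q=max(cs,key=cv2.contourArea)
r=cv2.boxPoints(cv2.minAreaRect(q)); print(r, [at('top',p,20).round(1) for p in r])
W=np.array([at('top',p[0],20)[:2] for p in q],np.float32); print(cv2.minAreaRect(W))
for cam in('scene','top','wrist'): print(cam,ctrl.get_calibration(cam))
E
```

```text
37 [ 286  122  128  109 9213]
[[285.64392  207.50916 ]
 [303.93842  119.695496]
 [416.6306   143.17303 ]
 [398.33612  230.9867  ]] [array([531.,  89.,  20.]), array([757. ,  51.3,  20. ]), array([ 704.2, -235.8,   20. ]), array([ 480.3, -190. ,   20. ])]
((618.4659423828125, -70.67669677734375), (284.5596923828125, 228.90867614746094), 79.79605102539062)
scene {'K': array([[366.51862502,   0.        , 317.76730988],
       [  0.        , 366.51862502, 201.30263182],
       [  0.        ,   0.        ,   1.        ]]), 'k1': -0.015324215683328582, 'R': array([[ 0.64795709,  0.76159505,  0.01116175],
       [ 0.56700108, -0.47251008, -0.67471771],
       [-0.50858763,  0.44351686, -0.73799148]]), 't': array([-353.43867438, -259.77506   , 1319.47302383])}
top {'K': array([[471.41242254,   0.        , 323.79550875],
       [  0.        , 471.41242254, 203.54972039],
       [  0.        ,   0.        ,   1.        ]]), 'k1': -0.12276771105132295, 'R': array([[ 0.02666513, -0.9996303 ,  0.00531268],
       [-0.99039088, -0.02713937, -0.13560735],
       [ 0.13570139, -0.00164565, -0.99074842]]), 't': array([ -19.44376183,  540.76276745, 1109.8597877 ])}
wrist {'K': array([[343.98669334,   0.        , 318.85252307],
       [  0.        , 343.98669334, 189.78912564],
       [  0.        ,   0.        ,   1.        ]]), 'k1': -0.05945513047766775, 'tool_from_camera': array([[ 9.99999647e-01, -8.36689237e-04,  7.41555462e-05,
        -8.66774808e-01],
       [ 7.74633442e-04,  9.52752416e-01,  3.03746989e-01,
        -7.75913770e+01],
       [-3.24793712e-04, -3.03746824e-01,  9.52752728e-01,
        -1.42660735e+02],
       [ 0.00000000e+00,  0.00000000e+00,  0.00000000e+00,
         1.00000000e+00]])}
```

View pics/crop.png

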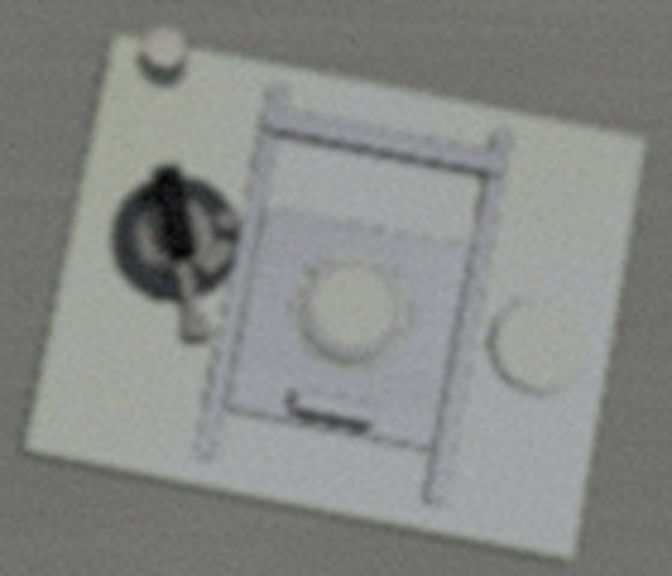

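Confirmed: the silver carrier with its black tab edge sits in the rails on the white stage. In the crop, the knob is at (175,225) with its arm pointing to (195,330), towards the robot. Next I'll move the wrist camera over the stage.

>>> play_rows(
  motion=[
    [[-9.8,-27.7,0],[0,0,0]],
    [[-9.8,-27.7,0],[0,0,0]],
    [[-9.8,-27.7,0],[0,0,0]],
    [[-9.8,-27.7,0],[0,0,0]],
    [[-9.8,-27.7,0],[0,0,0]],
    [[-9.8,-27.7,0],[0,0,0]],
    [[-9.8,-27.7,0],[0,0,0]],
    [[-9.8,-27.7,0],[0,0,0]],
    [[-9.8,-27.7,0],[0,0,0]],
    [[-9.8,-27.7,0],[0,0,0]],
    [[-9.8,-27.7,0],[0,0,0]],
    [[-9.8,-27.7,0],[0,0,0]],
    [[-9.8,-27.7,0],[0,0,0]],
    [[-9.8,-27.7,0],[0,0,0]],
    [[-9.8,-27.7,0],[0,0,0]],
    [[-9.8,-27.7,0],[0,0,0]],
    [[-9.8,-27.7,0],[0,0,0]],
    [[-9.8,-27.7,0],[0,0,0]],
    [[-9.8,-27.7,0],[0,0,0]],
    [[-9.8,-27.7,0],[0,0,0]],
  ],
  fingers=0,
)

```text
time_s: 2.77
eef_pos: [641.9, -63.2, 231.2]
ee_rot: [0.0, 0.843, -0.537, -0.0]
force: [0.3, -0.8, -0.3]
grip_width: -0.003
```

>>> play_rows(
  motion=[
    [[0,0,0],[0,0,4.4]],
    [[0,0,0],[0,0,4.4]],
    [[0,0,0],[0,0,4.4]],
    [[0,0,0],[0,0,4.4]],
    [[0,0,0],[0,0,4.4]],
    [[0,0,0],[0,0,4.4]],
    [[0,0,0],[0,0,4.4]],
    [[0,0,0],[0,0,4.4]],
    [[0,0,0],[0,0,0]],
    [[0,0,0],[0,0,0]],
    [[0,0,0],[0,0,0]],
    [[0,0,0],[0,0,0]],
  ],
)

```text
time_s: 3.77
eef_pos: [641.1, -64.4, 231.2]
ee_rot: [-0.0, -0.642, 0.767, 0.0]
force: [0.3, 0.1, 0.1]
grip_width: 0.001
```

```bash
python3 - <<'E'
from h import *
P=pose(); save('wrist','w0'); np.savez('pics/w0.npz',R=P[0],t=P[1]); print(P, ctrl.sense()['force'])
z={'carrier':28,'tab':62,'grip':92,'clip':46,'collar':40,'dish_lid':27,'vial':62,'home':20}
for n in z:
    for r in ctrl.spot_in('wrist',n)[:2]:
        px=[r['position'][0]*640,r['position'][1]*400]
        print(n,round(r['p'],2),np.round(px,1),at('wrist',px,z[n],P).round(1))
E
```

```text
(array([[-1.76158801e-01, -9.84361757e-01, -8.68176124e-05],
       [-9.84361761e-01,  1.76158797e-01,  4.98918248e-05],
       [-3.38179182e-05,  9.42488219e-05, -9.99999995e-01]]), array([641.09002277, -64.41243054, 231.23369394])) [-0.61985484 -0.4731132  -0.14408633]
carrier 0.87 [489.5 314.3] [ 414.  -235.4   28. ]
carrier 0.77 [318.5 351.5] [397.9 -19.6  28. ]
tab 0.72 [336.3 193.5] [612.6 -75.6  62. ]
tab 0.64 [319.6 344.2] [439.4 -28.4  62. ]
grip 0.65 [235.3 189.7] [641.5   9.4  92. ]
grip 0.23 [310.4 144. ] [669.  -61.7  92. ]
clip 0.69 [236.  190.3] [628.4  23.   46. ]
collar 0.93 [253.7 169.3] [645.1   1.9  40. ]
dish_lid 0.74 [426.1 185. ] [ 593.4 -170.7   27. ]
vial 0.8 [204.8  81.3] [735.   20.7  62. ]
vial 0.57 [337.6 190.9] [615.  -77.2  62. ]
home 0.88 [309.6 141.6] [659.3 -57.3  20. ]
```

View pics/w0.png

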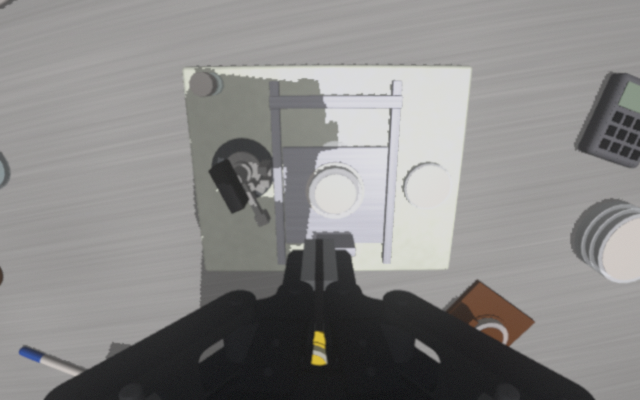

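The wrist view shows the stage squared up. The knob top is at about (229,185), the arm tip at (263,218), the carrier's front edge at row 147 and the end bar's near edge at about row 108. I'll turn these into positions.

```bash
python3 - <<'E'
from h import *
f=np.load('pics/w0.npz');P=(f['R'],f['t'])
a=np.deg2rad(-10.15);S=np.array([[np.cos(a),np.sin(a)],[-np.sin(a),np.cos(a)]])
def show(n,px,z):
    X=at('wrist',px,z,P); print(n,X.round(1),'stage axes',(S@X[:2]).round(1))
for n,px,z in [('stTL',(183,67),20),('stTR',(471,67),20),('stBR',(449,269),20),('railL in',(284,200),28),('railR in',(385,200),28),('railLtop',(281,110),28),
 ('barnear',(330,108),28),('carfront',(330,147),28),('dish',(335,190),40),('knob',(229,185),92),('toe',(263,218),46),('tab far top',(335,236),62),
 ('k1',(209,166),92),('k2',(229,157),92),('k3',(248,204),92),('k4',(232,213),92)]: show(n,px,z)
im=cv2.imread('pics/w0.png')
cv2.imwrite('pics/w0c.png',cv2.resize(im[60:280,180:400],None,fx=2.7,fy=2.7,interpolation=cv2.INTER_CUBIC))
E
```

```text
stTL [754.7  51.8  20. ] stage axes [733.8 184. ]
stTR [ 704.7 -227.8   20. ] stage axes [ 733.9 -100. ]
stBR [ 482.3 -191.3   20. ] stage axes [ 508.5 -103.3]
railL in [603.9 -19.3  28. ] stage axes [597.9  87.4]
railR in [ 584.8 -125.4   28. ] stage axes [597.8 -20.4]
railLtop [696.5 -35.8  28. ] stage axes [691.9  87.5]
barnear [689.8 -83.7  28. ] stage axes [693.8  39.2]
carfront [651.5 -77.1  28. ] stage axes [654.9  38.9]
dish [609.2 -74.8  40. ] stage axes [612.9  33.8]
knob [646.6  13.7  92. ] stage axes [634.1 127.5]
toe [594.4   3.   46. ] stage axes [584.6 107.7]
tab far top [568.9 -67.1  62. ] stage axes [571.8  34.2]
k1 [666.   26.3  92. ] stage axes [650.9 143.2]
k2 [670.4   7.5  92. ] stage axes [658.6 125.5]
k3 [626.8   1.7  92. ] stage axes [616.7 112.1]
k4 [621.1  17.7  92. ] stage axes [608.2 126.9]
```

View pics/w0c.png

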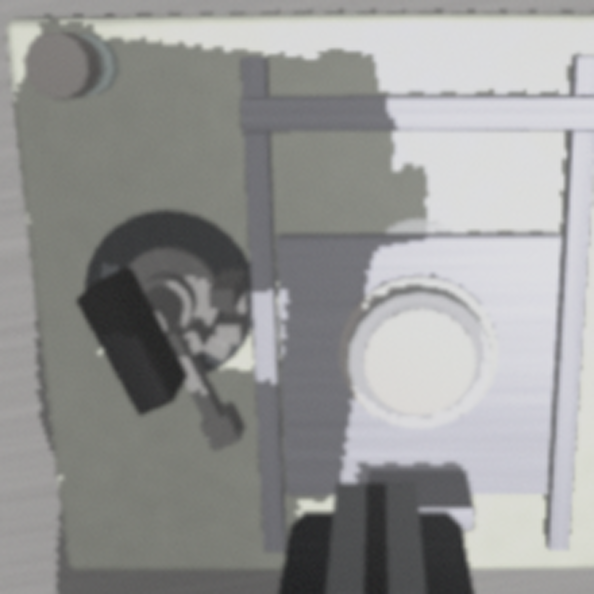

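```bash
cat > ov.py <<'E'
from h import *
a0=np.deg2rad(-10.15)
def S2W(x,y,z): return [x*np.cos(a0)-y*np.sin(a0), x*np.sin(a0)+y*np.cos(a0), z]
def box(c,ang,l,w,z0,z1,off=0):
    c=np.array(c);u=np.array([np.cos(ang),np.sin(ang)]);v=np.array([-u[1],u[0]])
    return [[*(c+u*(off+i*l/2)+v*j*w/2),z] for z in(z0,z1) for i,j in((-1,-1),(1,-1),(1,1),(-1,1))]
def draw(im,pts,col,cam,P,o,s):
    p=((proj(cam,pts,P)-o)*s+s/2-.5).astype(int)
    for k in range(4):
        for i,j in((k,(k+1)%4),(k+4,(k+1)%4+4),(k,k+4)): cv2.line(im,tuple(map(int,p[i])),tuple(map(int,p[j])),col,1)
def overlay(src,cam,P,o,wh,s,home,psi,th,car,out,lift=0):
    im=cv2.imread(src)[o[1]:o[1]+wh[1],o[0]:o[0]+wh[0]]; im=cv2.resize(im,None,fx=s,fy=s,interpolation=cv2.INTER_CUBIC)
    u=np.array([np.cos(psi),np.sin(psi)]);v=np.array([-u[1],u[0]]);h=np.array(home)
    ax=h-10*u+97*v
    draw(im,box(ax,th,44,14,66+lift,92+lift),(0,255,255),cam,P,o,s)
    draw(im,box(ax,th,50,6,36+lift,46+lift,33),(0,128,255),cam,P,o,s)
    draw(im,box(h+car*u,psi,108,108,20,28),(0,255,0),cam,P,o,s)
    draw(im,box(h+car*u,psi,10,40,28,62,-47),(255,0,255),cam,P,o,s)
    draw(im,box(h,psi,230,111,20,28),(255,0,0),cam,P,o,s)
    cv2.imwrite(out,im); return ax
E
python3 - <<'E'
from ov import *
f=np.load('pics/w0.npz');P=(f['R'],f['t'])
h=S2W(640,33.5,20)[:2]
print('home',h,overlay('pics/w0.png','wrist',P,(180,60),(220,220),2.7,h,a0,np.deg2rad(196.5),-39,'pics/o1.png'))
overlay('pics/top0.png','top',None,(280,115),(140,120),4.8,h,a0,np.deg2rad(196.5),-39,'pics/o2.png')
E
```

```text
home [np.float64(635.8874163323356), np.float64(-79.80879494258045)] [643.13782127  17.43539063]
```

View pics/o1.png

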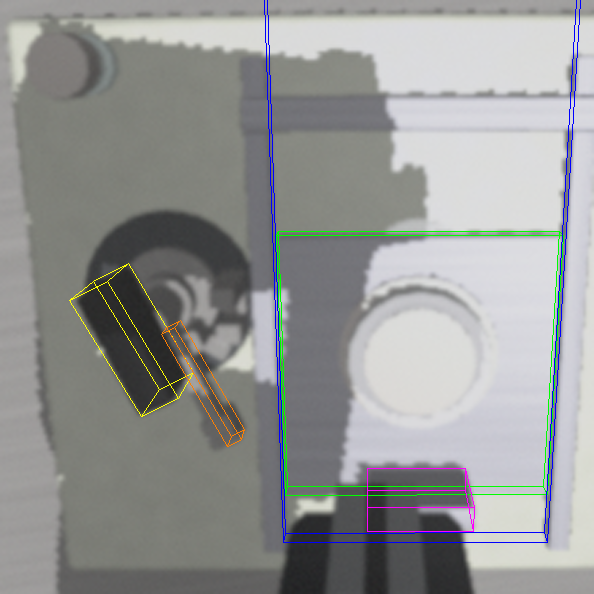

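The overlay fits well: carrier about 39 mm short of home, knob at about (642.5, 16). Next I'll go behind the tab with the fingers shut.

>>> play_rows(
  motion=[
    [[2.7,21.2,0],[0,0,0]],
    [[2.7,21.2,0],[0,0,0]],
    [[2.7,21.2,0],[0,0,0]],
    [[2.7,21.2,0],[0,0,0]],
    [[2.7,21.2,0],[0,0,0]],
    [[2.7,21.2,0],[0,0,0]],
    [[0,0,20],[0,0,0]],
    [[0,0,20],[0,0,0]],
    [[0,0,20],[0,0,0]],
    [[0,0,20],[0,0,0]],
    [[0,0,20],[0,0,0]],
    [[0,0,20],[0,0,0]],
    [[0,0,20],[0,0,0]],
    [[0,0,20],[0,0,0]],
    [[0,0,20],[0,0,0]],
    [[0,0,11],[0,0,0]],
    [[0,0,0],[0,0,0]],
    [[0,0,0],[0,0,0]],
    [[0,0,0],[0,0,0]],
  ],
)

```text
time_s: 5.8
eef_pos: [513.7, -58.0, 41.4]
ee_rot: [0.001, -0.641, 0.767, -0.001]
force: [-0.3, -0.7, 0.7]
grip_width: 0.004
```

>>> play_rows(
  motion=[
    [[0,-2,0],[0,0,0]],
    [[0,-2,0],[0,0,0]],
    [[0,-2,0],[0,0,0]],
    [[0,-2,0],[0,0,0]],
    [[0,-2,0],[0,0,0]],
    [[0,-2,0],[0,0,0]],
    [[0,-2,0],[0,0,0]],
    [[0,-2,0],[0,0,0]],
    [[0,-2,0],[0,0,0]],
    [[0,-2,0],[0,0,0]],
    [[0,-2,0],[0,0,0]],
    [[0,-2,0],[0,0,0]],
    [[0,-2,0],[0,0,0]],
    [[0,-2,0],[0,0,0]],
    [[0,-2,0],[0,0,0]],
    [[0,-2,0],[0,0,0]],
  ],
)

```text
time_s: 7.13
eef_pos: [544.5, -63.4, 40.2]
ee_rot: [-0.0, -0.641, 0.767, 0.0]
force: [-2.3, 0.1, 0.6]
grip_width: -0.002
```

```bash
python3 - <<'E'
from h import *
P=pose(); save('wrist','w1'); np.savez('pics/w1.npz',R=P[0],t=P[1]); s=ctrl.sense(); print(P[1], s['force'])
E
```

```text
[544.54945528 -63.407827    40.20521205] [-0.5102518   0.49602322  0.02020467]
```

View pics/w1.png

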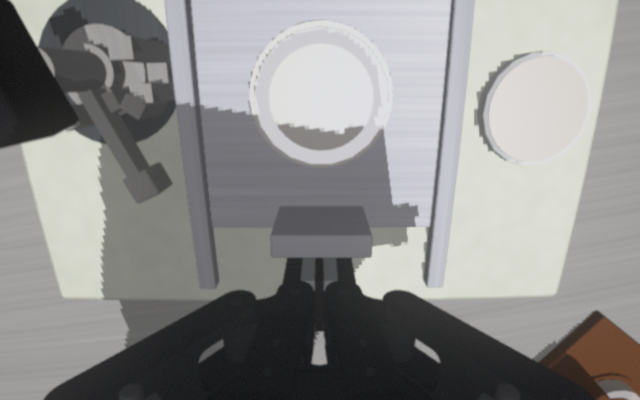

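The picture shows the fingers centred behind the tab (270–372, 258), near contact. I'll keep pushing in small batches and watch the force.

>>> play_rows(
  motion=[
    [[0,-2,0],[0,0,0]],
    [[0,-2,0],[0,0,0]],
    [[0,-2,0],[0,0,0]],
    [[0,-2,0],[0,0,0]],
    [[0,-2,0],[0,0,0]],
    [[0,-2,0],[0,0,0]],
    [[0,-2,0],[0,0,0]],
    [[0,-2,0],[0,0,0]],
    [[0,-2,0],[0,0,0]],
    [[0,-2,0],[0,0,0]],
    [[0,-2,0],[0,0,0]],
  ],
)

```text
time_s: 8.1
eef_pos: [566.4, -67.4, 40.3]
ee_rot: [0.0, -0.641, 0.767, -0.0]
force: [-0.3, -0.3, -1.1]
grip_width: 0.002
```

```bash
python3 - <<'E'
from ov import *
P=pose(); save('wrist','w2'); s=ctrl.sense(); print(P[1], s['force'])
h=np.array([635.9,-79.8])
for i in range(4):
  pass
overlay('pics/w2.png','wrist',P,(0,0),(640,400),1.2,h,a0,np.deg2rad(196.5),-15,'pics/o3.png')
E
```

```text
[566.39202842 -67.37394941  40.27726843] [-0.7685631  -0.50271284 -0.4129488 ]
```

View pics/o3.png

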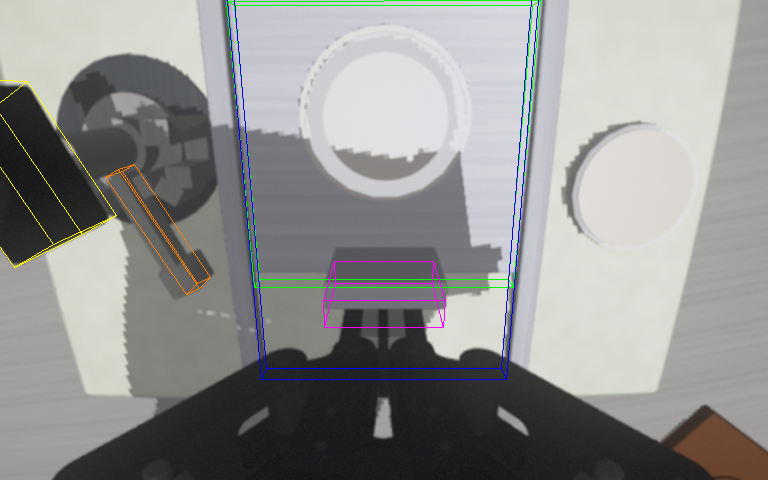

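Carrier is about 10 mm short of home (back edge at row 272 in the overlay, model drawn at 283).

>>> play_rows(
  motion=[
    [[0,-1,0],[0,0,0]],
    [[0,-1,0],[0,0,0]],
    [[0,-1,0],[0,0,0]],
    [[0,-1,0],[0,0,0]],
    [[0,-1,0],[0,0,0]],
    [[0,-1,0],[0,0,0]],
    [[0,-1,0],[0,0,0]],
    [[0,-0.5,0],[0,0,0]],
  ],
)

```text
time_s: 8.82
eef_pos: [573.7, -68.7, 40.3]
ee_rot: [0.0, -0.641, 0.767, -0.0]
force: [-3.9, 1.1, 1.7]
grip_width: -0.001
```

>>> play_rows(
  motion=[
    [[0,-0.5,0],[0,0,0]],
    [[0,-0.5,0],[0,0,0]],
    [[0,-0.5,0],[0,0,0]],
  ],
)

```text
time_s: 9.07
eef_pos: [574.3, -68.8, 40.3]
ee_rot: [-0.001, -0.641, 0.767, 0.001]
force: [-9.5, 1.1, 5.4]
grip_width: -0.001
```

>>> play_rows(
  motion=[
    [[0,-0.5,0],[0,0,0]],
    [[0,-0.5,0],[0,0,0]],
  ],
)

```text
time_s: 9.23
eef_pos: [574.4, -68.8, 40.3]
ee_rot: [-0.002, -0.641, 0.767, 0.002]
force: [-15.5, 1.6, 10.6]
grip_width: 0.002
```

The force climbed to 15 N while the TCP stopped, so it is against the bar. I'll hold briefly, then back off and check.

>>> play_rows(
  motion=[
    [[0,0,0],[0,0,0]],
    [[0,0,0],[0,0,0]],
    [[0,0,0],[0,0,0]],
  ],
)

```text
time_s: 9.48
eef_pos: [574.4, -68.9, 40.4]
ee_rot: [-0.002, -0.641, 0.767, 0.002]
force: [-14.2, 0.9, 9.7]
grip_width: 0.003
```

>>> play_rows(
  motion=[
    [[0,4,0],[0,0,0]],
    [[0,10,0],[0,0,0]],
    [[0,10,0],[0,0,0]],
    [[0,0,-20],[0,0,0]],
    [[0,0,-25],[0,0,0]],
    [[0,0,-25],[0,0,0]],
    [[0,0,-30],[0,0,0]],
    [[0,0,-30],[0,0,0]],
    [[0,0,-30],[0,0,0]],
    [[0,0,-30],[0,0,0]],
    [[0,-20,0],[0,0,0]],
    [[0,-20,0],[0,0,0]],
    [[0,-20,0],[0,0,0]],
    [[0,-20,0],[0,0,0]],
    [[0,-15,0],[0,0,0]],
    [[0,0,0],[0,0,0]],
    [[0,0,0],[0,0,0]],
    [[0,0,0],[0,0,0]],
  ],
)

```text
time_s: 10.98
eef_pos: [645.6, -81.6, 230.3]
ee_rot: [0.0, -0.641, 0.767, -0.0]
force: [0.1, 0.9, -0.2]
grip_width: -0.003
```

```bash
python3 - <<'E'
from ov import *
P=pose(); save('wrist','w3'); np.savez('pics/w3.npz',R=P[0],t=P[1]);s=ctrl.sense(); print(P[1], s['force'])
h=np.array([635.9,-79.8])
print(overlay('pics/w3.png','wrist',P,(180,40),(220,220),2.7,h+[-.5,-1.5],a0,np.deg2rad(196.5),0,'pics/o4.png'))
E
```

```text
[645.58508233 -81.61857236 230.30221216] [-0.23861318  0.46720437 -0.16631263]
[642.65040494  15.94418558]
```

View pics/o4.png

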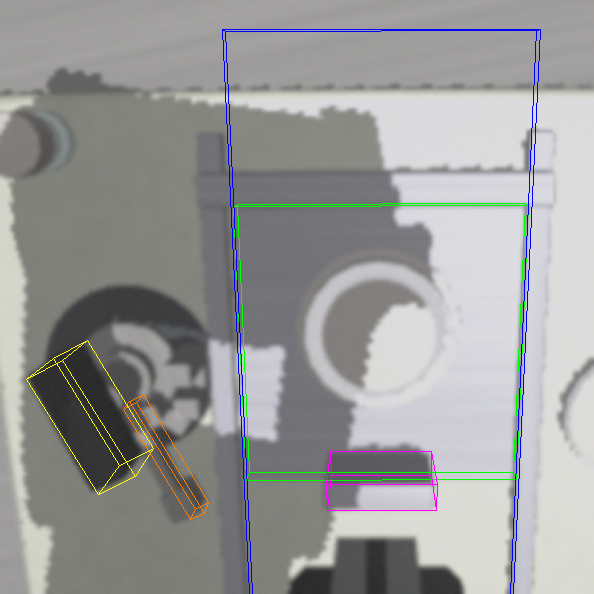

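The carrier is flush against the bar (model at 0 coincides) and the knob is at about (642.6, 16). I'll go above the knob with the jaws across the bar.

>>> play_rows(
  motion=[
    [[0,0,0],[0,0,-6.16]],
    [[0,0,0],[0,0,-6.16]],
    [[0,0,0],[0,0,-6.16]],
    [[0,0,0],[0,0,-6.16]],
    [[-19.1,-4.3,0],[0,0,0]],
    [[-19.1,-4.3,0],[0,0,0]],
    [[-19.1,-4.3,0],[0,0,0]],
    [[-19.1,-4.3,0],[0,0,0]],
    [[-19.1,-4.3,0],[0,0,0]],
    [[0,0,24],[0,0,0]],
    [[0,0,24],[0,0,0]],
    [[0,0,24],[0,0,0]],
    [[0,0,24],[0,0,0]],
    [[0,0,15],[0,0,0]],
    [[0,0,0],[0,0,0]],
    [[0,0,0],[0,0,0]],
    [[0,0,0],[0,0,0]],
  ],
  fingers=40,
  squeeze=40,
)

```text
time_s: 12.45
eef_pos: [643.5, 16.0, 121.1]
ee_rot: [-0.001, 0.79, -0.613, 0.001]
force: [0.3, 1.0, 0.3]
grip_width: 0.468
```

```bash
python3 - <<'E'
from ov import *
P=pose(); save('wrist','w4'); s=ctrl.sense(); print(P[1], s['joints'],s['grip_width'])
h=np.array([635.9,-79.8])
print(overlay('pics/w4.png','wrist',P,(0,0),(640,400),1.2,h+[-.5,-1.5],a0,np.deg2rad(194.5),0,'pics/o5.png'))
E
```

```text
[643.46282515  16.04435942 121.10560596] [-1.56772894e-01  6.65508904e-01  1.24726244e+00  4.38826763e-06
  1.22584975e+00  1.16252665e+00] 0.46404577319643037
[642.65040494  15.94418558]
```

View pics/o5.png

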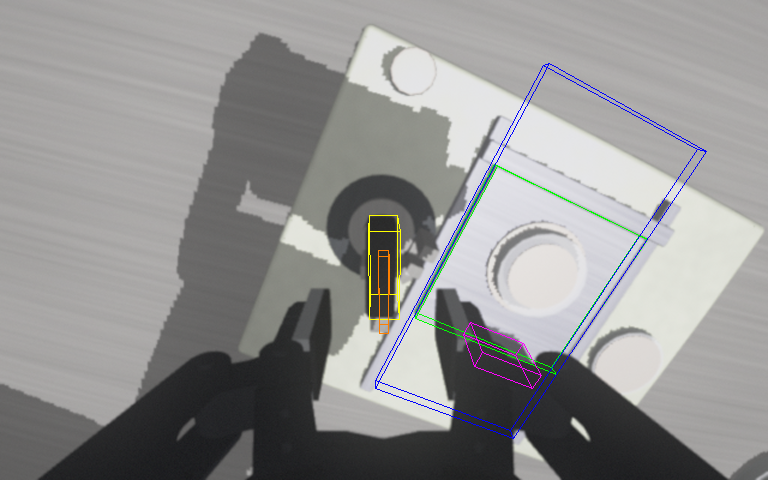

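The overlay matches the knob (top at 368–400, 215–320) and the jaws straddle it. I'll descend and grip.

>>> play_rows(
  motion=[
    [[0,0,15],[0,0,0]],
    [[0,0,15],[0,0,0]],
    [[0,0,10],[0,0,0]],
    [[0,0,8],[0,0,0]],
    [[0,0,6],[0,0,0]],
    [[0,0,5],[0,0,0]],
    [[0,0,0],[0,0,0]],
    [[0,0,0],[0,0,0]],
    [[0,0,0],[0,0,0]],
  ],
)

```text
time_s: 13.25
eef_pos: [643.3, 16.1, 60.9]
ee_rot: [-0.0, 0.79, -0.613, 0.0]
force: [-1.0, 0.0, 0.6]
grip_width: 0.468
```

>>> play_rows(
  motion=[
    [[0,0,0],[0,0,0]],
    [[0,0,0],[0,0,0]],
    [[0,0,0],[0,0,0]],
    [[0,0,0],[0,0,0]],
    [[0,0,0],[0,0,0]],
    [[0,0,0],[0,0,0]],
    [[0,0,0],[0,0,0]],
    [[0,0,0],[0,0,0]],
    [[0,0,0],[0,0,0]],
    [[0,0,0],[0,0,0]],
    [[0,0,0],[0,0,0]],
    [[0,0,0],[0,0,0]],
  ],
  fingers=0,
  squeeze=40,
)

```text
time_s: 14.25
eef_pos: [643.1, 16.6, 60.8]
ee_rot: [-0.0, 0.79, -0.613, 0.0]
force: [-2.3, 3.3, 5.9]
grip_width: 0.158
```

```bash
python3 - <<'E'
from h import *
for i in range(3):
    ctrl.capture('wrist'); s=ctrl.sense(); print(s['eef_pos'].round(2),s['force'].round(1),s['wrist_torque'].round(2),s['grip_width'])
E
```

```text
[643.08  16.54  60.83] [-1.9  4.   5.2] [ 0.77  0.32 -0.03] 0.15475775895371716
[643.09  16.53  60.83] [-1.8  5.3  4.9] [ 0.79  0.32 -0.07] 0.16107727046410814
[643.08  16.58  60.83] [-1.4  4.5  6.2] [0.73 0.3  0.02] 0.15748717473033375
```

>>> play_rows(
  motion=[
    [[0,0,-1],[0,0,0]],
    [[0,0,-1],[0,0,0]],
    [[0,0,-1],[0,0,0]],
    [[0,0,-1],[0,0,0]],
    [[0,0,-1],[0,0,0]],
    [[0,0,-1],[0,0,0]],
    [[0,0,0],[0,0,0]],
    [[0,0,0],[0,0,0]],
  ],
)

```text
time_s: 15.07
eef_pos: [642.7, 16.5, 64.9]
ee_rot: [0.0, 0.79, -0.613, -0.001]
force: [3.5, 4.9, -8.2]
grip_width: 0.157
```

>>> play_rows(
  motion=[
    [[0,0,-1],[0,0,0]],
    [[0,0,-1],[0,0,0]],
    [[0,0,0],[0,0,0]],
    [[0,0,0],[0,0,0]],
  ],
)

```text
time_s: 15.4
eef_pos: [642.7, 16.5, 66.9]
ee_rot: [0.0, 0.79, -0.613, -0.001]
force: [4.2, 4.3, -8.6]
grip_width: 0.155
```

```bash
python3 - <<'E'
from ov import *
P=pose();save('wrist','w5')
for i in range(3):
    ctrl.capture('scene'); s=ctrl.sense(); print(s['eef_pos'].round(2),s['force'].round(1),s['wrist_torque'].round(2),s['grip_width'])
save('scene','s5')
E
```

```text
[642.67  16.51  66.83] [ 3.3  4.4 -9. ] [ 0.8  -0.68 -0.03] 0.15829747253623797
[642.67  16.48  66.83] [ 3.4  4.9 -9.4] [ 0.77 -0.71 -0.05] 0.15460403131199602
[642.68  16.5   66.83] [ 3.9  4.6 -8.4] [ 0.78 -0.72 -0.  ] 0.15654376839768755
```

>>> play_rows(
  motion=[
    [[0,0,-1],[0,0,0]],
    [[0,0,-1],[0,0,0]],
    [[0,0,-0.5],[0,0,0]],
    [[0,0,0],[0,0,0]],
    [[0,0,0],[0,0,0]],
  ],
)

```text
time_s: 16.07
eef_pos: [642.6, 16.5, 69.2]
ee_rot: [0.0, 0.79, -0.613, -0.001]
force: [3.0, 5.1, -10.2]
grip_width: 0.159
```

```bash
python3 - <<'E'
from ov import *
P=pose();save('wrist','w6')
for i in range(2):
    ctrl.capture('scene'); s=ctrl.sense(); print(s['eef_pos'].round(2),s['force'].round(1),s['wrist_torque'].round(2),s['grip_width'])
im=cv2.imread('pics/w6.png'); cv2.imwrite('pics/w6b.png',cv2.resize(im[60:400,120:560],None,fx=1.7,fy=1.7,interpolation=cv2.INTER_CUBIC))
E
```

```text
[642.62  16.5   69.19] [ 4.6  4.9 -9.9] [ 0.83 -0.74 -0.05] 0.1583817163804592
[642.65  16.51  69.22] [ 3.3  4.3 -9.9] [ 0.81 -0.73 -0.  ] 0.1553055991412035
```

View pics/w6b.png

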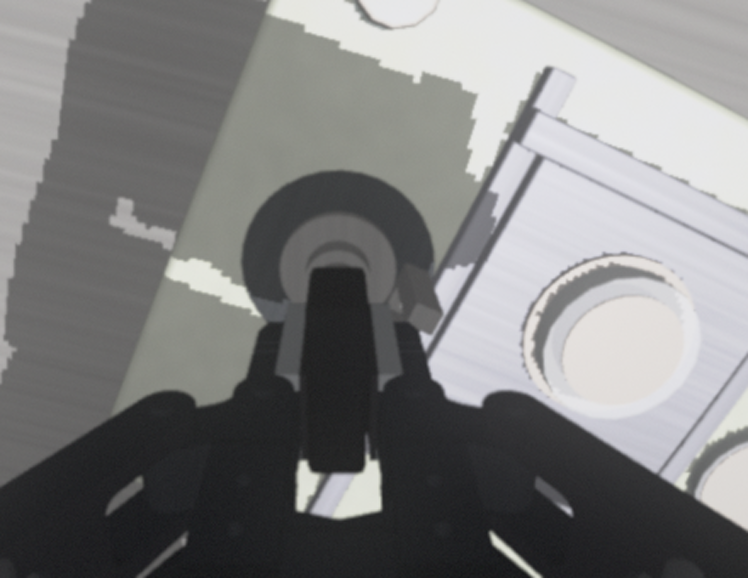

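Knob is up about 8.4 mm with about 10 N spring load, clear of the stop. The end-wall block shows at (420,300), roughly 60° or more ahead. Turning anticlockwise.

>>> play_rows(
  motion=[
    [[0,0,0],[0,0,-1.5]],
    [[0,0,0],[0,0,-3]],
    [[0,0,0],[0,0,-3]],
    [[0,0,0],[0,0,-3]],
    [[0,0,0],[0,0,-3]],
    [[0,0,0],[0,0,-3]],
    [[0,0,0],[0,0,-3]],
    [[0,0,0],[0,0,-1.5]],
    [[0,0,0],[0,0,0]],
    [[0,0,0],[0,0,0]],
  ],
)

```text
time_s: 17.05
eef_pos: [642.7, 16.4, 69.2]
ee_rot: [-0.0, 0.889, -0.459, -0.001]
force: [3.4, 3.8, -9.1]
grip_width: 0.152
```

```bash
cat > st.py <<'E'
from h import *
F=[];
for i in range(3):
    ctrl.capture('wrist'); s=ctrl.sense(); F.append(np.r_[s['force'],s['wrist_torque'],s['tau'][5]])
R,t=pose(); print(t.round(2),'yaw',np.degrees(np.arctan2(R[1,0],R[0,0])).round(2),'F',np.mean(F,0).round(2),'w',round(s['grip_width'],3),'t',round(s['time_s'],1))
E
python3 st.py
```

```text
[642.67  16.43  69.23] yaw -54.59 F [ 3.55  3.72 -9.82  0.73 -0.75  0.01  0.01] w 0.156 t 17.2
```

>>> play_rows(
  motion=[
    [[0,0,0],[0,0,-3]],
    [[0,0,0],[0,0,-3]],
    [[0,0,0],[0,0,-3]],
    [[0,0,0],[0,0,-3]],
    [[0,0,0],[0,0,-3]],
    [[0,0,0],[0,0,-3]],
    [[0,0,0],[0,0,-3]],
    [[0,0,0],[0,0,-3]],
    [[0,0,0],[0,0,-2]],
    [[0,0,0],[0,0,0]],
    [[0,0,0],[0,0,0]],
  ],
)

```text
time_s: 18.12
eef_pos: [642.8, 16.4, 69.2]
ee_rot: [-0.0, 0.969, -0.247, -0.0]
force: [4.0, 4.1, -8.9]
grip_width: 0.156
```

```bash
python3 st.py; python3 - <<'E'
from h import *
save('wrist','w7')
im=cv2.imread('pics/w7.png'); cv2.imwrite('pics/w7b.png',cv2.resize(im[60:400,120:560],None,fx=1.7,fy=1.7,interpolation=cv2.INTER_CUBIC))
E
```

```text
[642.83  16.34  69.3 ] yaw -28.59 F [ 4.57  3.73 -9.24  0.64 -0.88  0.02  0.01] w 0.156 t 18.3
```

View pics/w7b.png

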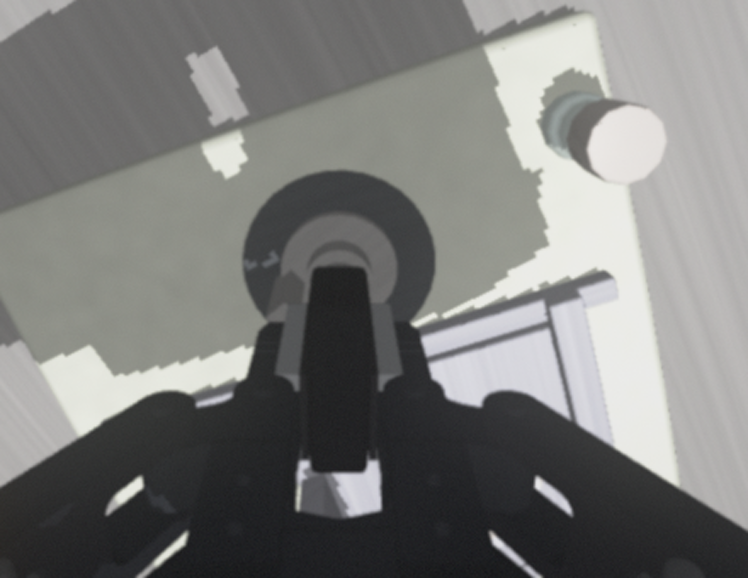

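Turned 0.82 rad with no resistance. I'll lower the squeeze so the grip itself limits torque, then creep.

>>> play_rows(
  motion=[
    [[0,0,0],[0,0,0]],
    [[0,0,0],[0,0,0]],
    [[0,0,0],[0,0,-1.5]],
    [[0,0,0],[0,0,-1.5]],
    [[0,0,0],[0,0,-1.5]],
    [[0,0,0],[0,0,-1]],
    [[0,0,0],[0,0,0]],
    [[0,0,0],[0,0,0]],
  ],
  squeeze=22,
)

```text
time_s: 18.98
eef_pos: [642.8, 16.3, 69.3]
ee_rot: [-0.0, 0.98, -0.2, -0.0]
force: [4.2, 3.9, -9.5]
grip_width: 0.158
```

```bash
python3 st.py
```

```text
[642.82  16.35  69.29] yaw -23.09 F [ 4.68  3.85 -9.52  0.66 -0.91  0.03  0.02] w 0.159 t 19.1
```

>>> play_rows(
  motion=[
    [[0,0,0],[0,0,-0.5]],
    [[0,0,0],[0,0,-0.5]],
    [[0,0,0],[0,0,-0.3]],
    [[0,0,0],[0,0,0]],
  ],
)

```text
time_s: 19.47
eef_pos: [642.9, 16.3, 69.3]
ee_rot: [-0.0, 0.982, -0.189, -0.0]
force: [3.9, 4.3, -9.3]
grip_width: 0.155
```

```bash
python3 st.py
```

```text
[642.86  16.34  69.31] yaw -21.79 F [ 4.7   3.69 -9.46  0.68 -0.89  0.04  0.01] w 0.161 t 19.6
```

>>> play_rows(
  motion=[
    [[0,0,0],[0,0,-0.5]],
    [[0,0,0],[0,0,-0.5]],
    [[0,0,0],[0,0,-0.5]],
    [[0,0,0],[0,0,0]],
  ],
)

```text
time_s: 19.95
eef_pos: [642.8, 16.4, 69.3]
ee_rot: [-0.0, 0.984, -0.176, -0.0]
force: [5.2, 4.5, -10.3]
grip_width: 0.16
```

```bash
python3 st.py
```

```text
[642.86  16.34  69.31] yaw -20.29 F [ 4.65  2.92 -9.9   0.66 -0.9  -0.    0.  ] w 0.159 t 20.1
```

>>> play_rows(
  motion=[
    [[0,0,0],[0,0,-0.5]],
    [[0,0,0],[0,0,-0.5]],
    [[0,0,0],[0,0,-0.5]],
    [[0,0,0],[0,0,0]],
  ],
)

```text
time_s: 20.43
eef_pos: [642.9, 16.4, 69.3]
ee_rot: [-0.0, 0.987, -0.163, -0.0]
force: [4.5, 3.5, -9.4]
grip_width: 0.157
```

```bash
python3 st.py
```

```text
[642.87  16.38  69.33] yaw -18.79 F [  4.38   4.09 -10.     0.66  -0.94   0.02   0.  ] w 0.158 t 20.6
```

>>> play_rows(
  motion=[
    [[0,0,0],[0,0,-0.5]],
    [[0,0,0],[0,0,-0.5]],
    [[0,0,0],[0,0,-0.5]],
    [[0,0,0],[0,0,0]],
  ],
)

```text
time_s: 20.92
eef_pos: [642.9, 16.3, 69.3]
ee_rot: [-0.0, 0.989, -0.15, -0.0]
force: [4.6, 4.2, -8.9]
grip_width: 0.156
```

```bash
python3 st.py
```

```text
[642.89  16.34  69.34] yaw -17.29 F [ 4.03  4.19 -9.74  0.67 -0.95  0.04  0.  ] w 0.159 t 21.1
```

>>> play_rows(
  motion=[
    [[0,0,0],[0,0,-0.5]],
    [[0,0,0],[0,0,-0.5]],
    [[0,0,0],[0,0,-0.5]],
    [[0,0,0],[0,0,0]],
  ],
)

```text
time_s: 21.4
eef_pos: [642.9, 16.3, 69.3]
ee_rot: [-0.0, 0.991, -0.137, -0.0]
force: [5.0, 3.2, -9.9]
grip_width: 0.155
```

```bash
python3 st.py
```

```text
[642.87  16.33  69.33] yaw -15.79 F [ 4.47  3.95 -9.06  0.67 -0.91  0.06  0.  ] w 0.162 t 21.6
```

>>> play_rows(
  motion=[
    [[0,0,0],[0,0,-0.5]],
    [[0,0,0],[0,0,-0.5]],
    [[0,0,0],[0,0,-0.5]],
    [[0,0,0],[0,0,0]],
  ],
)

```text
time_s: 21.88
eef_pos: [642.9, 16.3, 69.3]
ee_rot: [-0.0, 0.992, -0.124, -0.0]
force: [3.6, 4.4, -9.7]
grip_width: 0.154
```

```bash
python3 st.py
```

```text
[642.88  16.34  69.32] yaw -14.29 F [ 4.44  3.85 -9.29  0.65 -0.92  0.03  0.  ] w 0.15 t 22.0
```

>>> play_rows(
  motion=[
    [[0,0,0],[0,0,-0.5]],
    [[0,0,0],[0,0,-0.5]],
    [[0,0,0],[0,0,-0.5]],
    [[0,0,0],[0,0,0]],
  ],
)

```text
time_s: 22.37
eef_pos: [642.9, 16.3, 69.3]
ee_rot: [-0.0, 0.994, -0.111, -0.0]
force: [4.7, 3.4, -9.7]
grip_width: 0.154
```

```bash
python3 st.py
```

```text
[642.92  16.33  69.34] yaw -12.79 F [ 4.68  4.37 -9.75  0.68 -0.96  0.03 -0.  ] w 0.157 t 22.5
```

>>> play_rows(
  motion=[
    [[0,0,0],[0,0,-0.5]],
    [[0,0,0],[0,0,-0.5]],
    [[0,0,0],[0,0,-0.5]],
    [[0,0,0],[0,0,0]],
  ],
)

```text
time_s: 22.85
eef_pos: [642.9, 16.3, 69.3]
ee_rot: [-0.0, 0.995, -0.098, -0.0]
force: [4.6, 4.2, -10.1]
grip_width: 0.156
```

```bash
python3 st.py
```

```text
[642.92  16.29  69.37] yaw -11.3 F [  5.04   4.   -10.23   0.67  -0.95   0.02  -0.  ] w 0.16 t 23.0
```

>>> play_rows(
  motion=[
    [[0,0,0],[0,0,-0.5]],
    [[0,0,0],[0,0,-0.5]],
    [[0,0,0],[0,0,-0.5]],
    [[0,0,0],[0,0,0]],
  ],
)

```text
time_s: 23.33
eef_pos: [642.9, 16.3, 69.4]
ee_rot: [-0.0, 0.996, -0.085, -0.0]
force: [5.4, 4.3, -10.1]
grip_width: 0.156
```

```bash
python3 st.py
```

```text
[642.9   16.34  69.32] yaw -9.79 F [ 4.32  3.99 -9.44  0.66 -0.93  0.03 -0.  ] w 0.155 t 23.5
```

>>> play_rows(
  motion=[
    [[0,0,0],[0,0,-0.5]],
    [[0,0,0],[0,0,-0.5]],
    [[0,0,0],[0,0,-0.5]],
    [[0,0,0],[0,0,0]],
  ],
)

```text
time_s: 23.82
eef_pos: [642.6, 16.3, 69.4]
ee_rot: [-0.0, 0.997, -0.072, -0.001]
force: [3.2, 3.7, -11.3]
grip_width: 0.156
```

```bash
python3 st.py
```

```text
[642.69  16.35  69.42] yaw -8.32 F [  4.11   4.12 -11.64   0.73  -1.03  -0.21  -0.26] w 0.16 t 24.0
```

Contact: torque jumped to −0.26 N·m (about 10 N at the wall) at about 1.17 rad. I'll back off slightly and release so the knob snaps down.

>>> play_rows(
  motion=[
    [[0,0,0],[0,0,0.5]],
    [[0,0,0],[0,0,0]],
    [[0,0,0],[0,0,0]],
  ],
)

```text
time_s: 24.22
eef_pos: [642.7, 16.3, 69.4]
ee_rot: [-0.0, 0.997, -0.077, -0.001]
force: [4.6, 3.1, -11.2]
grip_width: 0.16
```

```bash
python3 st.py
```

```text
[642.71  16.28  69.41] yaw -8.81 F [  4.57   4.35 -11.82   0.71  -1.01  -0.19  -0.16] w 0.157 t 24.4
```

>>> play_rows(
  motion=[
    [[0,0,0],[0,0,0]],
    [[0,0,0],[0,0,0]],
    [[0,0,0],[0,0,0]],
    [[0,0,0],[0,0,0]],
    [[0,0,0],[0,0,0]],
    [[0,0,0],[0,0,0]],
    [[0,0,0],[0,0,0]],
    [[0,0,0],[0,0,0]],
    [[0,0,0],[0,0,0]],
    [[0,0,0],[0,0,0]],
  ],
  fingers=40,
)

```text
time_s: 25.2
eef_pos: [642.9, 16.1, 70.8]
ee_rot: [0.0, 0.997, -0.077, 0.0]
force: [-0.7, 1.0, -0.4]
grip_width: 0.469
```

```bash
python3 st.py
```

```text
[642.95  16.11  70.8 ] yaw -8.79 F [-0.5   0.13  0.15 -0.01 -0.    0.   -0.  ] w 0.47 t 25.4
```

Released. I'll raise clear and check the knob's height and angle numerically by model fit.

>>> play_rows(
  motion=[
    [[0,0,-5],[0,0,0]],
    [[0,0,-10],[0,0,0]],
    [[0,0,-15],[0,0,0]],
    [[0,0,-20],[0,0,0]],
    [[0,0,-20],[0,0,0]],
    [[0,0,-20],[0,0,0]],
    [[0,0,-20],[0,0,0]],
    [[0,0,-20],[0,0,0]],
    [[0,0,-20],[0,0,0]],
    [[0,0,0],[0,0,0]],
    [[0,0,0],[0,0,0]],
    [[0,0,0],[0,0,0]],
  ],
)

```text
time_s: 26.35
eef_pos: [642.6, 16.2, 220.3]
ee_rot: [-0.0, 0.997, -0.077, -0.0]
force: [0.3, 0.2, -0.6]
grip_width: 0.47
```

```bash
cat > fit.py <<'E'
from ov import *
from scipy.optimize import differential_evolution
def fit(src,P,guess,name,zoff=None):
    g=cv2.cvtColor(cv2.imread(src),cv2.COLOR_BGR2GRAY)
    c=proj('wrist',[[643,16,80]],P)[0].astype(int)
    m=np.zeros_like(g); r=32
    m[c[1]-r:c[1]+r,c[0]-r:c[0]+r]=(g[c[1]-r:c[1]+r,c[0]-r:c[0]+r]<38)
    n,l,s,_=cv2.connectedComponentsWithStats(m,connectivity=4); i=1+np.argmax(s[1:,4]); m=(l==i).astype(np.uint8)
    M=cv2.resize(m[c[1]-r:c[1]+r,c[0]-r:c[0]+r],None,fx=4,fy=4,interpolation=cv2.INTER_NEAREST)
    def cost(v):
        p=proj('wrist',box(v[:2],v[2],44,14,66+v[3],92+v[3]),P)-(c-r)
        k=np.zeros_like(M); cv2.fillConvexPoly(k,cv2.convexHull(((p+.5)*4).astype(np.float32)).astype(np.int32),1)
        return 1-(k&M).sum()/(k|M).sum()
    for lift in (0,7):
        b=[(636,650),(9,23),(guess-.4,guess+.4),(lift,lift+1e-6)]
        q=differential_evolution(cost,b,seed=1,maxiter=60,popsize=12)
        print(name,s[i,4],'lift',lift,q.x[:2].round(1),'deg',np.degrees(q.x[2]).round(1),'1-IoU',round(q.fun,3))
E
python3 - <<'E'
from fit import *
f=np.load('pics/w3.npz'); fit('pics/w3.png',(f['R'],f['t']),np.deg2rad(195),'before')
P=pose(); save('wrist','w8'); np.savez('pics/w8.npz',R=P[0],t=P[1]); print(P[1])
fit('pics/w8.png',P,np.deg2rad(261),'after')
for n in('carrier','dish_lid','vial','grip','tab'):
    for r in ctrl.spot_in('wrist',n)[:1]:
        px=[r['position'][0]*640,r['position'][1]*400]; print(n,round(r['p'],2),at('wrist',px,{'carrier':28,'dish_lid':27,'vial':62,'grip':92,'tab':62}[n],P).round(1))
E
```

```text
Traceback (most recent call last):
  File "fit.py", line 8, in fit
    n,l,s,_=cv2.connectedComponentsWithStats(m,connectivity=4); i=1+np.argmax(s[1:,4]); m=(l==i).astype(np.uint8)
                                                                    ~~~~~~~~~^^^^^^^^^
ValueError: attempt to get argmax of an empty sequence
```

```bash
python3 - <<'E'
from fit import *
P=pose(); save('wrist','w8'); np.savez('pics/w8.npz',R=P[0],t=P[1])
for s in('w3','w8'):
    f=np.load(f'pics/{s}.npz'); g=cv2.cvtColor(cv2.imread(f'pics/{s}.png'),6)
    c=proj('wrist',[[643,16,80]],(f['R'],f['t']))[0].astype(int); print(s,c); print(g[c[1]-32:c[1]+32:3,c[0]-32:c[0]+32:3])
E
```

```text
w3 [213 194]
[[210 211 202 134 127 129  93  62  62  62  62  66  89 101 162 159 157 152
  133  86  92  89]
 [210 211 202 127 129 127  70  63  62  63  66  95  98  99 147 159 159 158
  159 153  89  76]
 [211 211 195 131 127 124  64  63  61  51  61  98  99  97  91  98 126 154
  157 163 151  68]
 [211 212 202 128 129 110  59  49  45  45  46  89  98  92 103 137 111  85
  145 159 160  87]
 [211 211 194 132 127  86  47  46  44  45  45  59  97  88  80  94 140 131
   88 155 133  97]
 [210 211 203 123  78  49  47  47  46  43  44  44  74  77  78  77  78 147
   97 148 162 158]
 [205 210 181  96  47  47  47  45  46  44  43  44  47  76  76  75  75 117
  128 146 159 158]
 [187 210 202 122  52  50  48  45  50  48  43  45  44  91  76  74  74 124
  131 152 159 143]
 [191 209 179 128  93  50  48  47  49  53  44  45  45  63 127  74  77 134
  105  87 135 102]
 [186 210 194 129 126  58  48  48  45  54  46  43  46  43 101  78  76  85
   91  75  77 128]
 [181 211 178 129 130 101  48  48  51  55  53  45  44  44  48  90  93 106
  154 107  98 154]
 [171 211 196 128 129 126  67  48  49  52  54  50  44  42  42  6
[... 2319 characters left out ...]
8  55  56  62  89 101 130 213
  223 224 223 223]
 [135 139 173 172 141 172 186 185  79  56  58  56  57  82 133 132 202 215
  185 179 214 216]
 [185 182 179 176 174 172 180 184  81  61  56  58  58 100 169 147 142 139
  133 133 130 125]
 [214 213 212 213 211 211 209 205  86  71  69  67  66 105 193 211 209 209
  208 209 209 209]
 [196 195 196 198 198 198 200 199  84  71  70  69  67 111 195 202 203 202
  202 201 202 202]
 [138 132 132 128 126 126 123 122  78  72  71  69  66  88 117 116 114 118
  122 123 127 137]
 [218 216 222 216 216 217 212 216 213 143 173 157 133 211 213 210 207 207
  205 203 204 201]
 [217 216 222 216 216 219 213 216 173 123 183 162 106 211 217 216 215 216
  215 214 217 215]]
```

```bash
sed -i 's/,name,zoff=None/,name,th/; s/<38/<th/' fit.py; python3 - <<'E'
from fit import *
for s,a,th in(('w3',195,58),('w8',261,76)):
    f=np.load(f'pics/{s}.npz'); fit(f'pics/{s}.png',(f['R'],f['t']),np.deg2rad(a),s,th)
P=pose()
z={'carrier':28,'dish_lid':27,'vial':62,'grip':92,'tab':62}
for n in z:
    for r in ctrl.spot_in('wrist',n)[:2]:
        px=[r['position'][0]*640,r['position'][1]*400]; print(n,round(r['p'],2),np.round(px),at('wrist',px,z[n],P).round(1))
E
```

```text
w3 1102 lift 0 [645.6  16.5] deg 191.0 1-IoU 0.185
w3 1102 lift 7 [645.8  13.8] deg 188.7 1-IoU 0.222Traceback (most recent call last):
  File "<stdin>", line 3, in <module>
  File "fit.py", line 16, in fit
    q=differential_evolution(cost,b,seed=1,maxiter=60,popsize=12)
    return fun(*args, **kwargs)
    ret = solver.solve()
    next(self)
    ~~~~^^^^^^
    energy = self.func(parameters)
    return self.f(x, *self.args)
           ~~~~~~^^^^^^^^^^^^^^^
  File "fit.py", line 11, in cost
    p=proj('wrist',box(v[:2],v[2],44,14,66+v[3],92+v[3]),P)-(c-r)
      ~~~~^^^^^^^^^^^^^^^^^^^^^^^^^^^^^^^^^^^^^^^^^^^^^^^^^
  File "h.py", line 19, in proj
    c=ctrl.get_calibration(cam);K=np.array(c['K'],float);k=float(c['k1'])
ValueError: time passes only in moves, steps and waits
```

The image fit isn't decisive (spilled mask). I'll use a touch probe instead: with shut fingers above the knob, its top is at 92 mm if snapped in and 99 mm if hung up.

>>> play_rows(
  motion=[
    [[0,0,0],[0,0,0]],
    [[0,0,0],[0,0,0]],
    [[0,0,0],[0,0,0]],
    [[0,0,0],[0,0,0]],
    [[0,0,0],[0,0,0]],
    [[0,0,0],[0,0,0]],
    [[0,0,25],[0,0,0]],
    [[0,0,25],[0,0,0]],
    [[0,0,25],[0,0,0]],
    [[0,0,20],[0,0,0]],
    [[0,0,10],[0,0,0]],
    [[0,0,7],[0,0,0]],
    [[0,0,0],[0,0,0]],
    [[0,0,0],[0,0,0]],
    [[0,0,0],[0,0,0]],
  ],
  fingers=0,
)

```text
time_s: 27.65
eef_pos: [643.6, 16.0, 110.2]
ee_rot: [0.0, 0.997, -0.077, 0.001]
force: [-0.4, 0.5, 0.5]
grip_width: -0.001
```

>>> play_rows(
  motion=[
    [[0,0,1],[0,0,0]],
    [[0,0,1],[0,0,0]],
    [[0,0,1],[0,0,0]],
    [[0,0,1],[0,0,0]],
    [[0,0,1],[0,0,0]],
    [[0,0,1],[0,0,0]],
    [[0,0,0],[0,0,0]],
  ],
)

```text
time_s: 28.23
eef_pos: [642.8, 16.1, 102.5]
ee_rot: [-0.0, 0.997, -0.077, -0.0]
force: [0.6, -0.2, -0.5]
grip_width: 0.001
```

>>> play_rows(
  motion=[
    [[0,0,1],[0,0,0]],
    [[0,0,1],[0,0,0]],
    [[0,0,1],[0,0,0]],
    [[0,0,1],[0,0,0]],
    [[0,0,0],[0,0,0]],
    [[0,0,0],[0,0,0]],
  ],
)

```text
time_s: 28.73
eef_pos: [642.9, 16.1, 98.7]
ee_rot: [-0.0, 0.997, -0.077, -0.0]
force: [-0.2, -0.1, 0.5]
grip_width: 0.001
```

>>> play_rows(
  motion=[
    [[0,0,1],[0,0,0]],
    [[0,0,1],[0,0,0]],
    [[0,0,0],[0,0,0]],
    [[0,0,0],[0,0,0]],
  ],
)

```text
time_s: 29.07
eef_pos: [642.9, 16.1, 96.7]
ee_rot: [-0.0, 0.997, -0.077, -0.0]
force: [0.2, -0.0, 0.1]
grip_width: 0.004
```

>>> play_rows(
  motion=[
    [[0,0,1],[0,0,0]],
    [[0,0,1],[0,0,0]],
    [[0,0,1],[0,0,0]],
    [[0,0,0],[0,0,0]],
    [[0,0,0],[0,0,0]],
  ],
)

```text
time_s: 29.48
eef_pos: [642.9, 16.1, 93.7]
ee_rot: [-0.0, 0.997, -0.077, -0.0]
force: [-0.0, 0.1, -0.3]
grip_width: -0.003
```

>>> play_rows(
  motion=[
    [[0,0,1],[0,0,0]],
    [[0,0,0.5],[0,0,0]],
    [[0,0,0],[0,0,0]],
    [[0,0,0],[0,0,0]],
  ],
)

```text
time_s: 29.82
eef_pos: [642.9, 16.1, 92.2]
ee_rot: [0.0, 0.997, -0.077, -0.0]
force: [1.0, 0.1, -0.8]
grip_width: 0.003
```

The fingers reached 92.2 mm with no contact force, so the knob is fully down. I'll retract, check that the carrier and bystanders haven't moved, and hand in.

>>> play_rows(
  motion=[
    [[0,0,-5],[0,0,0]],
    [[0,0,-15],[0,0,0]],
    [[0,0,-25],[0,0,0]],
    [[0,0,-25],[0,0,0]],
    [[0,0,-25],[0,0,0]],
    [[0,0,-25],[0,0,0]],
    [[0,0,0],[0,0,0]],
    [[0,0,0],[0,0,0]],
    [[0,0,0],[0,0,0]],
    [[0,0,0],[0,0,0]],
    [[0,0,0],[0,0,0]],
  ],
)

```text
time_s: 30.73
eef_pos: [642.6, 16.2, 211.1]
ee_rot: [-0.0, 0.997, -0.077, -0.001]
force: [0.5, -0.3, -0.3]
grip_width: -0.002
```

```bash
python3 - <<'E'
from h import *
P=pose(); save('wrist','w9'); print(P[1],ctrl.sense()['force'].round(1))
z={'carrier':28,'tab':62,'dish_lid':27,'vial':62,'grip':92}
for n in z:
    for r in ctrl.spot_in('wrist',n)[:2]:
        px=[r['position'][0]*640,r['position'][1]*400]; print(n,round(r['p'],2),np.round(px),at('wrist',px,z[n],P).round(1))
# carrier's tab expected at home -47
g=cv2.imread('pics/w9.png',0)
# bar/front-edge gap: grey profile along stage x at home y=-30, z=28, crossing the front edge
u=np.array([.9843,-.1762]);v=np.array([.1762,.9843]);h=np.array([635.4,-81.3])
for y in(-30,35):
    pts=[[*(h+u*x+v*y),28] for x in range(-64,-40,1)]; p=proj('wrist',pts,P).round().astype(int)
    print('back edge profile -64..-41:',[int(g[b,a]) if 0<=a<640 and 0<=b<400 else -1 for a,b in p])
E
```

```text
[642.59914259  16.15820132 211.13212954] [-0.4  0.6 -0.5]
carrier 0.92 [ 74. 206.] [382.   12.1  28. ]
carrier 0.72 [343. 232.] [655.  -57.8  28. ]
tab 0.95 [ 74. 203.] [411.9  24.3  62. ]
tab 0.91 [130. 339.] [ 413.1 -133.8   62. ]
dish_lid 0.38 [314. 335.] [ 604.7 -184.2   27. ]
vial 0.67 [415. 140.] [728.  33.  62.]
grip 0.61 [320. 186.] [642.   14.3  92. ]
back edge profile -64..-41: [224, 224, 223, 223, 223, 222, 221, 211, 199, 204, 207, 208, 207, 207, 206, 203, 183, 138, 83, 57, 55, 54, 54, 54]
back edge profile -64..-41: [225, 225, 225, 225, 225, 225, 225, 225, 224, 222, 216, 213, 212, 215, 215, 216, 216, 216, 217, 218, 217, 216, 216, 216]
```

```bash
python3 -c "
from rig import ctrl
print(ctrl.finish_job())"
```

```text
the job is handed in; nothing more can be done
None
```

The carrier is home against the end bar, the knob is clamped in the second notch, and I handed the job in at about 31 s of the 72 s allowed. No verdict was reported.

- **Carrier:** I pushed it about 39 mm by its tab until it met the bar, with about 19 N at the wrist against the 45 N limit. Its model drawn at home coincided with the wrist picture. In the last picture its back edge read −54 to −57 mm, so it is within about 0 to 3 mm of home, within the 2 mm calibration error.
- **Knob:** I lifted it about 8.4 mm, short of the 10 mm top stop. I turned it anticlockwise to about 1.17 rad, where the wall showed as 0.26 N·m (roughly 10 N). I eased back 0.5° and let it snap down.
- **Knob height:** A touch probe reached 92.2 mm with no contact force. The top sits at 92 mm when the knob is down and 99 mm when it is hung up, so it is in the notch.
- **Checks that failed or disagreed:**
  - A picture fit of the knob's height was inconclusive, and its script then stopped with an error, so I used the probe instead.
  - The final network readings of the carrier, dish lid and tab were unreliable. The lid read about 15 mm from its earlier position, at low confidence, and the tab matched other things. I could not confirm the lid that way.
  - The vial read within about 15 mm of its start.
  - I never went near the lid or the vial and felt no unplanned contact. The other bench items were not re-checked at the end.

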